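Move a row of tape rolls from the stock rack to the row of dispensers

ROBOT

A 7-joint arm with a two-finger parallel gripper is mounted at the origin on a cart in front of the work surface, level with it; the furniture and walls round the work are solid. World frame = base frame: x ahead of the robot, y to its left, z up, the work surface at z = 0. Lengths are in m, angles in rad, forces in N, time in s.
With the tool pointing down it reaches from about 0.425 to 0.925 m from the base axis. Payload 6.8 kg.
Tool frame: the origin (TCP) lies at the very end of the fingers, on their centre line; the grasp point (between the pads) lies 19 mm behind it; z points along the fingers, y is the line along which they close (so a half turn about z gives the same grasp; the last joint's range is limited). The gripper opens to 85 mm and grips with 20 to 120 N. Pads are 22 mm wide; open, the fingers measure 114 mm over their backs; the gripper's body (76 mm by 85 mm) begins 54 mm behind the grasp point. The pads swing forward as they close: fully open they stand 13 mm farther back than shut.
Start: joints at [-1.433, 0.477, 0.022, 1.555, -0.011, 1.109, -0.083], TCP at [0.164, 0.655, 0.209] pointing down, gripper open.
Joint ranges: [-2.96, 2.96], [-0.34, 2.1], [-1.41, 1.46], [0.24, 2.44], [-1.37, 4.51], [0.17, 1.92], [-2.96, 2.96]. Speed limits (rad/s): [2.39, 2.39, 3.14, 3.14, 3.14, 3.14, 3.14].

INTERFACE

Orientations are given as a unit quaternion [w, x, y, z].
In Python, from station import bot gives the robot as it stands. The module is installed in compiled form; this text tells all that it offers.
- The arm moves only by the shell command python3 -m jog 'ROWS' [OPENING] [FORCE]. ROWS is JSON, a list of rows, each a list of 4 numbers: the shift along the tool's x, y, z in cm, then the turn about the tool's z in rad. In form: [[x, y, z, spin], ...]. A call has 1 to 20 rows; each row is the pose to reach, as a shift and turn from the pose commanded when the call began, along the tool's axes at that moment; what a row does not reach only later rows make up. A row lasts 1/12 s, in which the tool goes at most 41.7 mm and 7.16 degrees, less where a joint would pass 70% of its speed; a pose out of reach is approached as far as the arm can. A call with a gripper value outside its range is refused whole. OPENING is the closure, from -1 (fully open) to 1 (shut), set as the call begins (- or left out, the last holds). The fingers move at their own pace and stop on an object; FORCE is the grip in N (left out, the last holds). Time passes only in rows, so rows that repeat a pose let the fingers close. It gives the time, the measured TCP pose, the force, the opening and the grip force at its end, in the units of the state.
- bot.get_obs(): the state, without advancing time (a new reading comes with each control period).
- bot.read_camera(name): name is "side" or "top"; returns a dict with "pixels" (480x640x3 uint8, red, green, blue), "depth" (480x640 float32, m along the optical axis (not along the pixel's ray), 0 where there is no reading), "fovy" (degrees; the focal length in pixels is half the picture's height over the tangent of half this angle, whatever the lens; pixels are square), "cx", "cy" (the principal point, pixels), "pose" (4x4, takes a point from camera to world coordinates). Camera axes: x right, y down, z forward; pixel columns grow to the right and rows downward; lengths in m; the calibration is good to about 2 mm. A picture is of the moment at which its call begins.
- bot.hand_in(): hands the job in; it is judged then, once.
The state is a dict: "t": time; "q": joint angles; "joint_vel": joint speeds; "joint_torque": joint torques, N m; "eef_pos": TCP position; "tool_rot": TCP orientation; "contact_force": force on the tool from outside, world axes, zero at the start; "torque": the same for the moment, N m; "gripper_width": opening from 0.0 (shut) to 1.0 (fully open); "grasp_force": force on a finger pad.
Only numpy, scipy, OpenCV 4.12 (cv2) and the standard library are available. Lean on these libraries where they do the work, as an engineer would, in place of code of your own. Each camera call takes 0.05 s, during which the arm holds its last target. There are 200 camera calls.

TASK

The shop's gift-wrapping set is being made ready: move the four rolls of paper tape from the plywood stock rack to the row of wooden dispensers on the aluminium rail, each roll into the dispenser whose bay is made for its width (the narrowest roll in the narrowest bay, and so on up to the widest). Leave every roll standing on edge, fully down in its saddle, and let go of it.

Things in the scene. Friction and masses are not known exactly. Their poses are not given: they have to be found in the camera images.
- roll_8: Loose roll of off-white paper tape, 8 mm wide, 52 mm outside diameter, its core closed (solid to the touch), 31 g give or take 40 %. Origin at its centre; own y is the roll's axis, level. At the start it stands on edge in one of the stock rack's four bays (which one varies), axis along the rack, centre 38 mm above the table.
- roll_19: Loose roll of off-white paper tape, 19 mm wide, 52 mm outside diameter, its core closed (solid to the touch), 47 g give or take 40 %. Origin at its centre; own y is the roll's axis, level. At the start it stands on edge in one of the stock rack's four bays (which one varies), axis along the rack, centre 38 mm above the table.
- roll_30: Loose roll of off-white paper tape, 30 mm wide, 52 mm outside diameter, its core closed (solid to the touch), 62 g give or take 40 %. Origin at its centre; own y is the roll's axis, level. At the start it stands on edge in one of the stock rack's four bays (which one varies), axis along the rack, centre 38 mm above the table.
- roll_41: Loose roll of off-white paper tape, 41 mm wide, 52 mm outside diameter, its core closed (solid to the touch), 77 g give or take 40 %. Origin at its centre; own y is the roll's axis, level. At the start it stands on edge in one of the stock rack's four bays (which one varies), axis along the rack, centre 38 mm above the table.
- dispenser_8: Fixed wooden dispenser for 8 mm tape; bay 18 mm wide (own y) between two cheeks 30 mm high. Block 58 mm wide (y), 42 mm deep (x). Origin on the rail, 6 mm above the table, under the middle of the bay; z up. A roll fully down has its centre 35 mm above the origin, axis along y. A nose in front (own -x, to 57 mm) 9 mm high, bears a toothed blade, 17 mm high.
- dispenser_19: Fixed wooden dispenser for 19 mm tape; bay 29 mm wide (own y) between two cheeks 30 mm high. Block 58 mm wide (y), 42 mm deep (x). Origin on the rail, 6 mm above the table, under the middle of the bay; z up. A roll fully down has its centre 35 mm above the origin, axis along y. A nose in front (own -x, to 57 mm) 9 mm high, bears a toothed blade, 17 mm high.
- dispenser_30: Fixed wooden dispenser for 30 mm tape; bay 40 mm wide (own y) between two cheeks 30 mm high. Block 58 mm wide (y), 42 mm deep (x). Origin on the rail, 6 mm above the table, under the middle of the bay; z up. A roll fully down has its centre 35 mm above the origin, axis along y. A nose in front (own -x, to 57 mm) 9 mm high, bears a toothed blade, 17 mm high.
- dispenser_41: Fixed wooden dispenser for 41 mm tape; bay 51 mm wide (own y) between two cheeks 30 mm high. Block 58 mm wide (y), 42 mm deep (x). Origin on the rail, 6 mm above the table, under the middle of the bay; z up. A roll fully down has its centre 35 mm above the origin, axis along y. A nose in front (own -x, to 57 mm) 9 mm high, bears a toothed blade, 17 mm high.
- dispenser_rail: Fixed aluminium rail, 240 x 86 x 6 mm, under the four dispensers, which stand on it side by side at 59 mm pitch along its own y, in varying order, all facing its -x. Each bay has a black V saddle, flanks at 35 degrees, in which a roll lies on edge and sticks out 5 mm beyond the block at front and back. Origin under the row's middle, on the table.
- stock_rack: Fixed plywood trough, 240 mm long (own y), 52 mm deep, four equal bays 55 mm wide at 59 mm pitch, V saddles as in the dispensers, dividers up to 39 mm high. Origin under its middle, on the table. It stands left or right of the wire racks of sticker packs (up to 135 mm high), the dispensers on the other side; both rows run away from the robot.
There are look-alikes about, which are no part of the job. What is shaped like the roll_41 but red is not meant. What is shaped like the roll_30 but yellow is not meant.

How it is judged:
By the outcome, as a careful person would: the job done as asked, in the order asked, and still so for the second after the job is handed in, with the robot touching nothing.
It also fails if it takes over 122 s, if anything falls off the work surface, if the arm or the gripper's body presses on something with over 40 N, if the wrist force passes 120 N, or if a joint passes its speed limit or range.

## Working session

There is one attempt and no reset: what is moved stays moved. The work goes in short steps, Python scripts to look and compute and a shell command to move; the robot and the scene stay as the last step left them, time stands still between calls to the robot, and variables do not carry over. Pictures are saved under pics/ and viewed, at most 14 in all, crops included, and the job is handed in when it is done.

```bash
mkdir -p pics; cat > h.py <<'E'
import numpy as np, cv2
from station import bot
def cam(n):
    c=bot.read_camera(n); f=240/np.tan(np.radians(c["fovy"])/2); d=c["depth"]
    v,u=np.mgrid[:480,:640]
    P=np.stack([(u-c["cx"])/f*d,(v-c["cy"])/f*d,d],-1)@c["pose"][:3,:3].T+c["pose"][:3,3]
    P[d==0]=np.nan
    return c,P,f
def save(n,img): cv2.imwrite(f"pics/{n}.png",img[...,::-1])
E
python3 - <<'E'
from h import *
print(bot.get_obs())
for n in("side","top"):
    c,P,f=cam(n); save(n+"0",c["pixels"]); print(n,f,c["cx"],c["cy"],c["pose"].round(3).tolist(),(c["depth"]==0).mean())
E
```

```text
{'t': 0.0, 'q': array([-1.43313731,  0.47782957,  0.02236364,  1.55647347, -0.01147879,
        1.10927841, -0.08309703]), 'joint_vel': array([ 1.32262976e-03, -5.01083647e-04,  4.00497104e-04,  1.74989880e-03,
       -6.78916925e-05, -8.41337101e-04,  3.52634390e-04]), 'joint_torque': array([-1.83826487e-03, -5.96409345e+01,  1.60682950e+00, -2.81213951e+01,
        1.24551091e-02,  8.75659345e-03, -3.69498377e-05]), 'eef_pos': array([0.16410633, 0.65408831, 0.20809716]), 'tool_rot': array([-2.94790756e-05,  1.22564224e-01,  9.92460148e-01, -9.29694271e-04]), 'contact_force': array([ 0.15967317, -0.42493824,  0.82356571]), 'torque': array([ 0.04671601,  0.02781296, -0.04733002]), 'grasp_force': 0.0, 'gripper_width': 1.0027038210761563}
side 508.0637347973135 316.2130383615925 240.29056275635745 [[0.028, 0.848, -0.529, 1.362], [1.0, -0.03, 0.004, -0.063], [-0.013, -0.529, -0.849, 1.246], [0.0, 0.0, 0.0, 1.0]] 0.004143880208333333
top 434.69533559873815 319.6819502665972 239.77616709536 [[0.013, -0.987, 0.159, 0.429], [-1.0, -0.009, 0.025, -0.079], [-0.024, -0.16, -0.987, 1.131], [0.0, 0.0, 0.0, 1.0]] 0.0038834635416666666
```

View pics/side0.png

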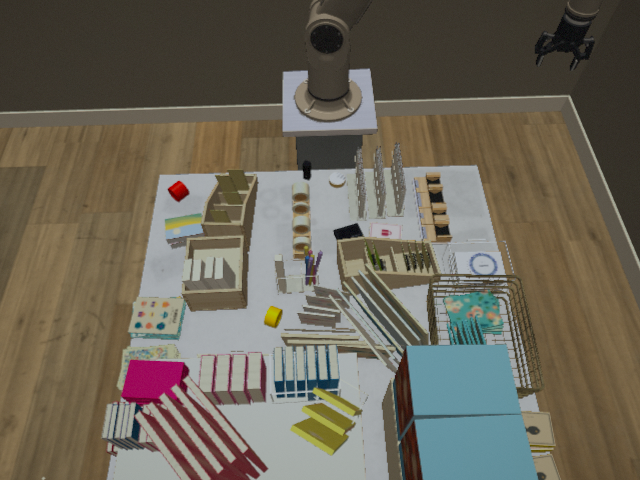

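View pics/top0.png

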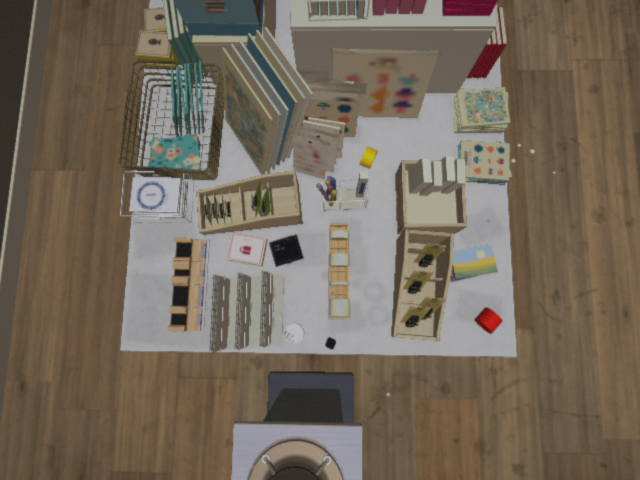

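```bash
python3 - <<'E'
from h import *
c,P,f=cam("top"); im=c["pixels"]
a=cv2.resize(im[225:345,160:240],None,fx=5,fy=5,interpolation=cv2.INTER_CUBIC)
b=cv2.resize(im[215:335,310:370],None,fx=5,fy=5,interpolation=cv2.INTER_CUBIC)
save("t1",np.hstack([a,b]))
np.set_printoptions(precision=3,suppress=True,linewidth=250)
# stock rack points
for name,sl in(("rack",np.s_[220:325,322:356]),("disp",np.s_[232:336,165:212])):
    Q=P[sl]; z=Q[...,2]; m=(z>.012)
    print(name,np.nanmin(Q[m],0),np.nanmax(Q[m],0))
for u in(334,340,346): print(u,"rack z(v):",[(v,*P[v,u].round(3)) for v in range(220,325,3)])
E
```

```text
rack [ 0.41  -0.126  0.012] [ 0.65  -0.074  0.07 ]
disp [0.37  0.19  0.012] [0.627 0.329 0.133]
334 rack z(v): [(220, np.float64(0.665), np.float64(-0.087), np.float64(0.002)), (223, np.float64(0.65), np.float64(-0.087), np.float64(0.038)), (226, np.float64(0.647), np.float64(-0.087), np.float64(0.013)), (229, np.float64(0.638), np.float64(-0.087), np.float64(0.018)), (232, np.float64(0.622), np.float64(-0.087), np.float64(0.063)), (235, np.float64(0.615), np.float64(-0.087), np.float64(0.061)), (238, np.float64(0.611), np.float64(-0.087), np.float64(0.036)), (241, np.float64(0.606), np.float64(-0.087), np.float64(0.018)), (244, np.float64(0.599), np.float64(-0.087), np.float64(0.014)), (247, np.float64(0.587), np.float64(-0.087), np.float64(0.04)), (250, np.float64(0.583), np.float64(-0.087), np.float64(0.015)), (253, np.float64(0.569), np.float64(-0.087), np.float64(0.065)), (256, np.float64(0.561), np.float64(-0.087), np.float64(0.064)), (259, np.float64(0.554), np.float64(-0.087), np.float64(0.064)), (262, np.float64(0.547), np.float64(-0.087), np.float64(0.062)), (265, np.float6
[... 5126 characters left out ...]
p.float64(0.475), np.float64(-0.119), np.float64(0.016)), (295, np.float64(0.468), np.float64(-0.119), np.float64(0.018)), (298, np.float64(0.46), np.float64(-0.119), np.float64(0.018)), (301, np.float64(0.452), np.float64(-0.117), np.float64(0.058)), (304, np.float64(0.445), np.float64(-0.117), np.float64(0.059)), (307, np.float64(0.437), np.float64(-0.117), np.float64(0.059)), (310, np.float64(0.43), np.float64(-0.117), np.float64(0.059)), (313, np.float64(0.423), np.float64(-0.118), np.float64(0.058)), (316, np.float64(0.415), np.float64(-0.119), np.float64(0.018)), (319, np.float64(0.407), np.float64(-0.12), np.float64(-0.001)), (322, np.float64(0.4), np.float64(-0.12), np.float64(0.0))]
```

View pics/t1.png

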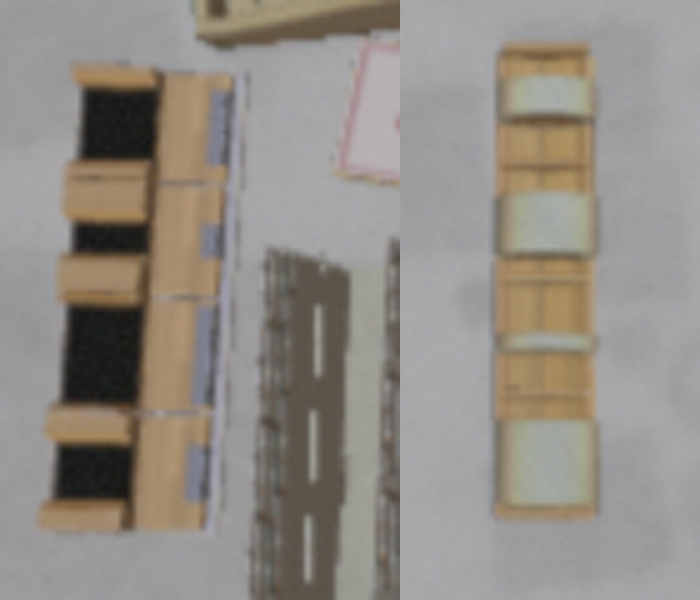

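The crop shows the rack at right and the dispensers at left. The rack's off-white rolls, far to near, have crop rows 75–118 (19), 192–253 (30), 333–350 (8) and 420–507 (41). The red roll (u488,v320) and the yellow one (u369,v157) stand outside the rack and are not meant. The black bays, far to near, are about 75, 30, 100 and 55 px wide, i.e. 30, 8, 41, 19. Next I measure both rows in metres.

```bash
python3 - <<'E'
from h import *
np.set_printoptions(precision=4,suppress=True,linewidth=200)
for cn in("top","side"):
    c,P,f=cam(cn); x,y,z=np.moveaxis(P,-1,0); hsv=cv2.cvtColor(c["pixels"],cv2.COLOR_RGB2HSV)
    print(cn)
    m=(abs(y+.1)<.05)&(x>.38)&(x<.68)
    r=m&(z>.012)&(z<.08); print(" rack",cv2.minAreaRect(P[r][:,:2].astype(np.float32)*1000))
    r=(m&(z>.048)&(z<.08)).astype(np.uint8); n,l,s,_=cv2.connectedComponentsWithStats(r)
    for i in range(1,n):
        if s[i,4]>20: Q=P[l==i]; print("  roll",s[i],np.nanmin(Q,0),np.nanmax(Q,0),"rect",cv2.minAreaRect(Q[:,:2].astype(np.float32)*1000))
    m=(y>.2)&(y<.36)&(x>.33)&(x<.67)
    r=m&(z>.031)&(z<.042); Q=P[r]; print(" cheeks",cv2.minAreaRect(Q[:,:2].astype(np.float32)*1000),r.sum())
    n,l,s,_=cv2.connectedComponentsWithStats(r.astype(np.uint8))
    for i in range(1,n):
        if s[i,4]>8: Q=P[l==i]; print("  cheek",s[i],Q.mean(0),cv2.minAreaRect(Q[:,:2].astype(np.float32)*1000))
    k=m&(hsv[...,2]<60)&(z<.04); n,l,s,_=cv2.connectedComponentsWithStats(k.astype(np.uint8))
    for i in range(1,n):
        if s[i,4]>15: Q=P[l==i]; print("  black",s[i],Q.mean(0),cv2.minAreaRect(Q[:,:2].astype(np.float32)*1000))
    t=(y>.02)&(y<.4)&(x>.33)&(x<.67)&(z>.08)&(z<.2); Q=P[t]; print(" wire",Q.min(0),Q.max(0),cv2.minAreaRect(Q[Q[:,1]>.14][:,:2].astype(np.float32)*1000))
    o=(y>-.3)&(y<-.14)&(x>.33)&(x<.7)&(z>.05); print(" right", P[o].max(0) if o.any() else 0)
    o=(y>.02)&(y<.4)&(x>.6)&(x<.8)&(z>.04); print(" far", P[o].min(0),P[o].max(0))
E
```

```text
top
 rack ((530.2227783203125, -100.03997802734375), (240.40431213378906, 49.98460006713867), 0.5492721796035767)
  roll [329 230  20   9 151] [ 0.6092 -0.1222  0.0483] [ 0.6284 -0.0743  0.0682] rect ((618.9667358398438, -98.2872314453125), (48.01106262207031, 19.068960189819336), 89.55399322509766)
  roll [329 253  20  13 241] [ 0.5401 -0.1224  0.0488] [ 0.5704 -0.0749  0.0688] rect ((555.2117919921875, -98.64435577392578), (30.298620223999023, 47.43903732299805), 0.029024602845311165)
  roll [329 281  20   4  71] [ 0.4925 -0.1225  0.0487] [ 0.5005 -0.0755  0.0672] rect ((496.435546875, -99.0091323852539), (7.917811393737793, 47.07596206665039), 0.29035112261772156)
  roll [329 299  20  17 327] [ 0.4176 -0.1227  0.048 ] [ 0.457  -0.0759  0.0693] rect ((437.2735595703125, -99.40311431884766), (38.787696838378906, 46.84016036987305), 0.7054287791252136)
 cheeks ((523.6627197265625, 263.5462646484375), (294.5627746582031, 132.037353515625), 1.3462861776351929) 665
  cheek [201 221   2   8  10] [0.645  0.2546 0.0362] ((643.9038696289062, 254.22628784179688), (19.26007843017578, 2.027190
[... 4008 characters left out ...]

  black [427 179  13   5  47] [0.3956 0.3074 0.0148] ((395.64178466796875, 305.5140075683594), (37.282474517822266, 20.878305435180664), 84.19703674316406)
  black [429 191  14  12 120] [0.4545 0.306  0.0154] ((455.209716796875, 303.4086608886719), (42.049827575683594, 38.30247497558594), 12.595402717590332)
  black [435 226  14   9 109] [0.5742 0.305  0.0149] ((575.5455322265625, 303.2433166503906), (33.19290542602539, 37.09431838989258), 4.440896511077881)
 wire [0.3344 0.0207 0.0801] [0.6698 0.3952 0.1405] ((544.1075439453125, 200.5961151123047), (402.8262939453125, 211.55030822753906), 32.74278259277344)
 right [ 0.6998 -0.1409  0.1579]
 far [0.6116 0.0201 0.0401] [0.7993 0.4    0.1438]
```

```bash
python3 - <<'E'
from h import *
for cn in("top","side"):
    c,P,f=cam(cn); x,y,z=np.moveaxis(P,-1,0)
    for n,b in dict(wire=(.34,.6,.12,.26),farDisp=(.605,.66,.23,.38),farDisp2=(.66,.75,.2,.4),left=(.3,.6,.335,.45),farRack=(.655,.72,-.2,0),mid=(.38,.65,-.05,.26),rightR=(.38,.7,-.2,-.13)).items():
        o=(x>b[0])&(x<b[1])&(y>b[2])&(y<b[3])&(z>.03)&(z<.3)
        print(cn,n,o.sum(),*(P[o].min(0).round(3),P[o].max(0).round(3)) if o.any() else ())
E
python3 -m jog '[[-37.6,-32.2,-5.2,1.32],[-37.6,-32.2,-5.2,1.32],[-37.6,-32.2,-5.2,1.32],[-37.6,-32.2,-5.2,1.32],[-37.6,-32.2,-5.2,1.32],[-37.6,-32.2,-5.2,1.32],[-37.6,-32.2,-5.2,1.32],[-37.6,-32.2,-5.2,1.32],[-37.6,-32.2,-5.2,1.32],[-37.6,-32.2,-5.2,1.32],[-37.6,-32.2,-5.2,1.32],[-37.6,-32.2,-5.2,1.32],[-37.6,-32.2,-5.2,1.32],[-37.6,-32.2,-5.2,1.32],[-37.6,-32.2,-5.2,1.32],[-37.6,-32.2,-5.2,1.32]]' 0.4 30
```

```text
top wire 2037 [0.34  0.121 0.03 ] [0.594 0.195 0.137]
top farDisp 206 [0.605 0.23  0.031] [0.659 0.38  0.089]
top farDisp2 1789 [0.66 0.2  0.03] [0.75 0.4  0.1 ]
top left 0
top farRack 299 [ 0.655 -0.169  0.03 ] [ 0.72 -0.    0.16]
top mid 2803 [0.38  0.037 0.03 ] [0.65  0.26  0.137]
top rightR 17 [ 0.697 -0.167  0.061] [ 0.7   -0.13   0.092]
side wire 1116 [0.34  0.122 0.03 ] [0.596 0.202 0.134]
side farDisp 156 [0.605 0.23  0.03 ] [0.659 0.379 0.087]
side farDisp2 1372 [0.66 0.2  0.03] [0.75  0.4   0.099]
side left 0
side farRack 147 [ 0.656 -0.146  0.037] [ 0.72  -0.     0.159]
side mid 1775 [0.38  0.056 0.03 ] [0.65  0.259 0.134]
side rightR 4 [ 0.698 -0.146  0.086] [ 0.699 -0.136  0.088]
t: 1.68
eef_pos: [0.4496, 0.2523, 0.2609]
tool_rot: [-0.0, 0.704, 0.71, -0.0]
contact_force: [-0.1, -0.2, -0.0]
gripper_width: 0.299
grasp_force: 0.0
```

```bash
python3 -m jog '[[-35.1,4.7,0,0],[-35.1,4.7,0,0],[-35.1,4.7,0,0],[-35.1,4.7,0,0],[-35.1,4.7,0,0],[-35.1,4.7,0,0],[-35.1,4.7,0,0],[-35.1,4.7,0,0],[-35.1,4.7,0,0],[-35.1,4.7,0,0],[-35.1,4.7,4,0],[-35.1,4.7,8,0],[-35.1,4.7,12,0],[-35.1,4.7,16,0],[-35.1,4.7,16,0],[-35.1,4.7,16,0]]'
python3 - <<'E'
from h import *
c,P,f=cam("side"); im=c["pixels"]; save("s2",cv2.resize(im[130:270,255:355],None,fx=4,fy=4,interpolation=cv2.INTER_CUBIC))
E
```

```text
t: 3.02
eef_pos: [0.498, -0.0982, 0.1]
tool_rot: [-0.002, 0.705, 0.71, -0.002]
contact_force: [0.3, -0.1, 1.0]
gripper_width: 0.298
grasp_force: 0.0
```

View pics/s2.png

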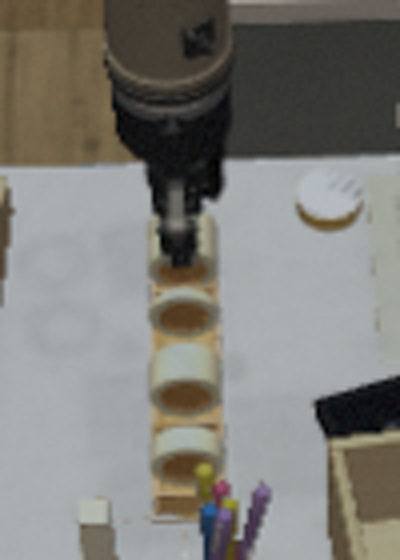

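The side crop shows the gripper over the near half of the rack. The narrow roll_8 is at crop (185,312), roll_30 at (185,385) and roll_19 at (185,455). I go down with the fingers straddling roll_8.

```bash
python3 -m jog '[[0,-0.1,2,0],[0,-0.1,4,0],[0,-0.1,5.2,0],[0,-0.1,5.7,0],[0,-0.1,5.7,0],[0,-0.1,5.7,0]]' && python3 -m jog '[[0,0,0,0],[0,0,0,0],[0,0,0,0],[0,0,0,0],[0,0,0,0],[0,0,0,0],[0,0,0,0],[0,0,0,0]]' 1 30 && python3 -m jog '[[0,0,-1,0],[0,0,-3,0],[0,0,-5,0],[0,0,-5,0]]'
```

```text
t: 3.57
eef_pos: [0.4994, -0.0999, 0.0454]
tool_rot: [0.001, 0.705, 0.709, 0.001]
contact_force: [0.5, -0.6, -0.2]
gripper_width: 0.303
grasp_force: 0.0
t: 4.23
eef_pos: [0.4983, -0.0999, 0.0441]
tool_rot: [-0.0, 0.705, 0.709, -0.0]
contact_force: [-1.0, 0.1, -0.1]
gripper_width: -0.003
grasp_force: 0.0
t: 4.57
eef_pos: [0.5006, -0.1006, 0.0976]
tool_rot: [0.002, 0.706, 0.709, 0.002]
contact_force: [1.1, 0.0, 0.6]
gripper_width: 0.001
grasp_force: 0.0
```

The fingers closed on nothing, so I look.

```bash
python3 - <<'E'
from h import *
np.set_printoptions(precision=4,suppress=True,linewidth=200)
cs,Ps,f=cam("side"); ct,P,f=cam("top"); im=cs["pixels"]
a=cv2.resize(im[130:270,255:355],None,fx=4,fy=4,interpolation=cv2.INTER_CUBIC)
b=cv2.resize(ct["pixels"][200:340,290:390],None,fx=4,fy=4,interpolation=cv2.INTER_CUBIC); save("s3",np.hstack([a,b]))
for P in(Ps,P):
    x,y,z=np.moveaxis(P,-1,0); r=((abs(y+.1)<.05)&(x>.38)&(x<.68)&(z>.048)&(z<.08)).astype(np.uint8); n,l,s,_=cv2.connectedComponentsWithStats(r)
    for i in range(1,n):
        if s[i,4]>20: Q=P[l==i]; print(s[i],np.nanmin(Q,0),np.nanmax(Q,0))
E
```

```text
[301 183   8  13  57] [ 0.4195 -0.0974  0.0482] [ 0.4609 -0.0765  0.0645]
[292 190   7   7  22] [ 0.4425 -0.1238  0.0487] [ 0.4618 -0.1062  0.0587]
[293 202  16   7  68] [ 0.4927 -0.1211  0.0481] [ 0.5045 -0.0774  0.0663]
[293 216  17  12 174] [ 0.5396 -0.1213  0.0481] [ 0.5734 -0.0758  0.0667]
[293 237  18   9 128] [ 0.61   -0.1216  0.0481] [ 0.6327 -0.0743  0.0682]
[337 230  12   8  60] [ 0.6105 -0.1222  0.049 ] [ 0.6282 -0.0941  0.0686]
```

View pics/s3.png

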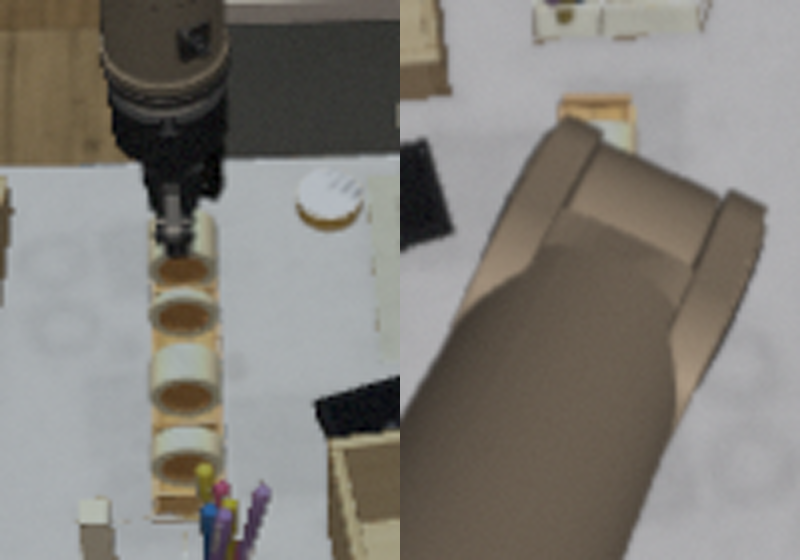

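```bash
python3 - <<'E'
from h import *
np.set_printoptions(precision=4,suppress=True,linewidth=200)
cs,P,f=cam("side"); o=bot.get_obs(); p=o["eef_pos"]; print(p,o["q"],o["gripper_width"])
T=np.linalg.inv(cs["pose"]); 
for w in(p,p+[0,0,.019],p+[0,0,.07]):
    q=T@[*w,1]; u,v=q[0]/q[2]*f+cs["cx"],q[1]/q[2]*f+cs["cy"]; print(w,u,v,"crop",(u-255)*4,(v-130)*4)
x,y,z=np.moveaxis(P,-1,0)
m=(abs(y+.1)<.06)&(x>.35)&(x<.6)&(z>.075)&(z<.3)
for a in np.arange(.075,.2,.01):
    k=m&(z>a)&(z<a+.01)
    if k.any(): print(a.round(3),k.sum(),P[k].min(0),P[k].max(0),np.median(P[k],0))
E
```

```text
[ 0.4983 -0.0997  0.0943] [-0.4328  0.4152  0.6338  2.0863 -0.3601  0.7465  0.4341] 0.0011362852473124348
[ 0.4983 -0.0997  0.0943] 299.7594693507235 196.72166510207822 crop 179.03787740289408 266.8866604083129
[ 0.4983 -0.0997  0.1133] 299.48503492347925 192.62601882240293 crop 177.940139693917 250.5040752896117
[ 0.4983 -0.0997  0.1643] 298.7165452158497 181.15711514429307 crop 174.86618086339877 204.6284605771723
0.115 5 [ 0.5059 -0.109   0.1173] [ 0.5118 -0.0897  0.1249] [ 0.5061 -0.1007  0.1221]
0.125 16 [ 0.5048 -0.1087  0.1265] [ 0.5166 -0.0894  0.1347] [ 0.5114 -0.0964  0.1294]
0.135 7 [ 0.5095 -0.1056  0.135 ] [ 0.5167 -0.0947  0.1413] [ 0.5131 -0.1002  0.1372]
0.155 2 [ 0.5062 -0.1125  0.1626] [ 0.5115 -0.0856  0.1637] [ 0.5089 -0.0991  0.1631]
0.165 8 [ 0.5094 -0.1095  0.1664] [ 0.5276 -0.0857  0.1735] [ 0.5149 -0.092   0.1706]
0.175 12 [ 0.5142 -0.1118  0.1775] [ 0.5174 -0.0851  0.1845] [ 0.5155 -0.0917  0.1803]
0.185 16 [ 0.5085 -0.1141  0.1851] [ 0.5187 -0.0822  0.1948] [ 0.5165 -0.0875  0.1883]
0.195 19 [ 0.516  -0.116   0.1992] [ 0.5618 -0.0843  0.2049] [ 0.5429 -0.1056  0.2026]
```

```bash
python3 -m jog '[[0,0.1,2,0],[0,0.1,4.5,0],[0,0.1,4.5,0],[0,0.1,4.5,0],[0,0.1,4.5,0]]' 0.4
python3 - <<'E'
from h import *
cs,P,f=cam("side"); o=bot.get_obs(); p=o["eef_pos"]; print(p,o["gripper_width"])
T=np.linalg.inv(cs["pose"]); im=cv2.resize(cs["pixels"][165:225,270:330],None,fx=10,fy=10,interpolation=cv2.INTER_CUBIC)
for w in(p+[.0125,0,0],p-[.0125,0,0],p+[.0125,0,.019]):
    q=T@[*w,1]; u,v=q[0]/q[2]*f+cs["cx"],q[1]/q[2]*f+cs["cy"]; cv2.circle(im,(int((u+.5-270)*10),int((v+.5-165)*10)),3,(255,0,0),-1)
save("s4",im)
E
```

```text
t: 5.13
eef_pos: [0.4992, -0.1002, 0.0494]
tool_rot: [-0.0, 0.706, 0.709, -0.0]
contact_force: [0.3, 0.1, -0.0]
gripper_width: 0.301
grasp_force: 0.0
[ 0.49971038 -0.10017945  0.04980494] 0.30116746005449624
```

View pics/s4.png

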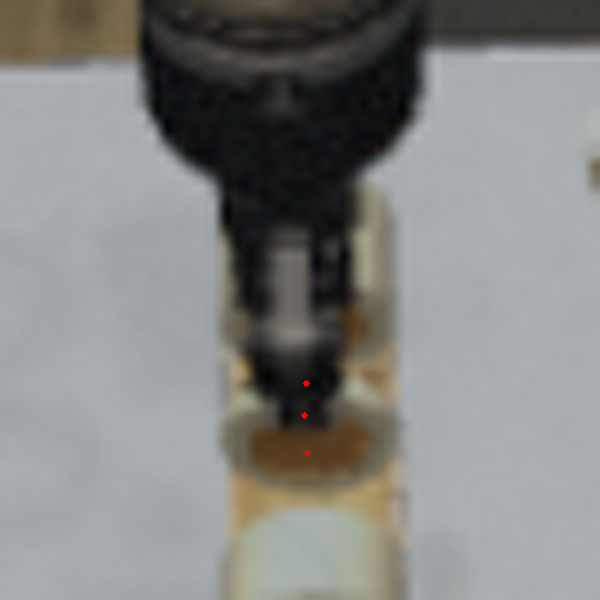

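The picture shows the far finger's tip at about (300,427), 2–3 px above the predicted (308,453). So the tips sit roughly 11 mm higher than the TCP says. I open less and go lower gently, inside the roll's own bay.

```bash
python3 -m jog '[[0,-0.1,0,0],[0,-0.1,0.3,0],[0,-0.1,0.6,0],[0,-0.1,0.9,0],[0,-0.1,1.2,0],[0,-0.1,1.4,0],[0,-0.1,1.4,0],[0,-0.1,1.4,0]]' 0.6 && python3 -m jog '[[0,0,0,0],[0,0,0,0],[0,0,0,0],[0,0,0,0],[0,0,0,0],[0,0,0,0]]' 1 30
```

```text
t: 5.85
eef_pos: [0.4982, -0.0999, 0.0349]
tool_rot: [-0.0, 0.705, 0.709, -0.0]
contact_force: [0.3, 0.1, -0.3]
gripper_width: 0.2
grasp_force: 0.0
t: 6.35
eef_pos: [0.4984, -0.0999, 0.0352]
tool_rot: [0.0, 0.705, 0.709, 0.0]
contact_force: [-0.3, -0.8, 0.3]
gripper_width: 0.08
grasp_force: 32.1
```

```bash
python3 -m jog '[[0,0,-0.5,0],[0,0,-2,0],[0,0,-5,0],[0,0,-8,0],[0,0,-8,0],[0,0,-8,0]]'
python3 - <<'E'
from h import *
cs,P,f=cam("side"); o=bot.get_obs(); p=o["eef_pos"]
im=cv2.resize(cs["pixels"][150:210,270:330],None,fx=10,fy=10,interpolation=cv2.INTER_CUBIC)
T=np.linalg.inv(cs["pose"])
for w in(p,p+[0,0,.019]):
    q=T@[*w,1]; u,v=q[0]/q[2]*f+cs["cx"],q[1]/q[2]*f+cs["cy"]; cv2.circle(im,(int((u+.5-270)*10),int((v+.5-150)*10)),3,(255,0,0),-1)
save("s5",im)
x,y,z=np.moveaxis(P,-1,0); hsv=cv2.cvtColor(cs["pixels"],cv2.COLOR_RGB2HSV)
k=(abs(y+.1)<.04)&(abs(x-p[0])<.03)&(z>.07)&(hsv[...,2]>110)&(z<.2); print(p,P[k].min(0),P[k].max(0),k.sum())
E
```

```text
t: 6.85
eef_pos: [0.4996, -0.0998, 0.1167]
tool_rot: [0.001, 0.705, 0.709, 0.002]
contact_force: [0.4, -0.2, -0.0]
gripper_width: 0.08
grasp_force: 32.0
[ 0.49855464 -0.09955589  0.11553312] [ 0.49505189 -0.12259252  0.10000104] [ 0.51982796 -0.07547355  0.19969374] 30
```

View pics/s5.png

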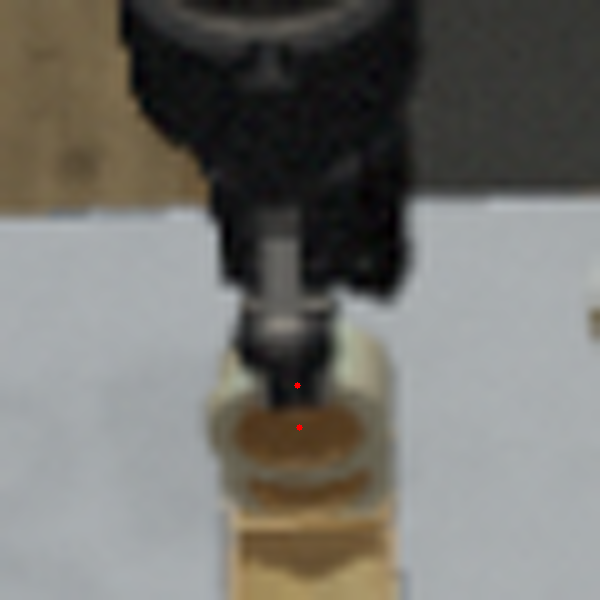

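roll_8 is held, its core at about (298,437). I carry it over the wire racks to dispenser_8.

```bash
python3 -m jog '[[0,0,-4,0],[0,0,-8,0],[0,0,-12,0],[40.4,2.3,-12,0],[40.4,2.3,-12,0],[40.4,2.3,-12,0],[40.4,2.3,-12,0],[40.4,2.3,-12,0],[40.4,2.3,-12,0],[40.4,2.3,-12,0],[40.4,2.3,-12,0],[40.4,2.3,-12,0],[40.4,2.3,-12,0],[40.4,2.3,-12,0],[40.4,2.3,-8,0],[40.4,2.3,-4,0],[40.4,2.3,0,0],[40.4,2.3,2,0],[40.4,2.3,2,0],[40.4,2.3,2,0]]'
python3 - <<'E'
from h import *
np.set_printoptions(precision=4,suppress=True)
cs,P,f=cam("side"); o=bot.get_obs(); print(o["eef_pos"],o["tool_rot"],o["gripper_width"])
im=cv2.resize(cs["pixels"][160:250,390:465],None,fx=6,fy=6,interpolation=cv2.INTER_CUBIC)
ct,P,f=cam("top")
b=cv2.resize(ct["pixels"][235:325,155:205],None,fx=6,fy=6,interpolation=cv2.INTER_CUBIC)
save("s6",np.hstack([im,b]))
E
```

```text
t: 8.57
eef_pos: [0.5183, 0.303, 0.0935]
tool_rot: [-0.0, 0.706, 0.709, -0.002]
contact_force: [1.0, 0.5, -0.5]
gripper_width: 0.077
grasp_force: 32.0
[0.5197 0.3038 0.0953] [ 0.0001  0.7056  0.7086 -0.0002] 0.07288562722169174
```

View pics/s6.png

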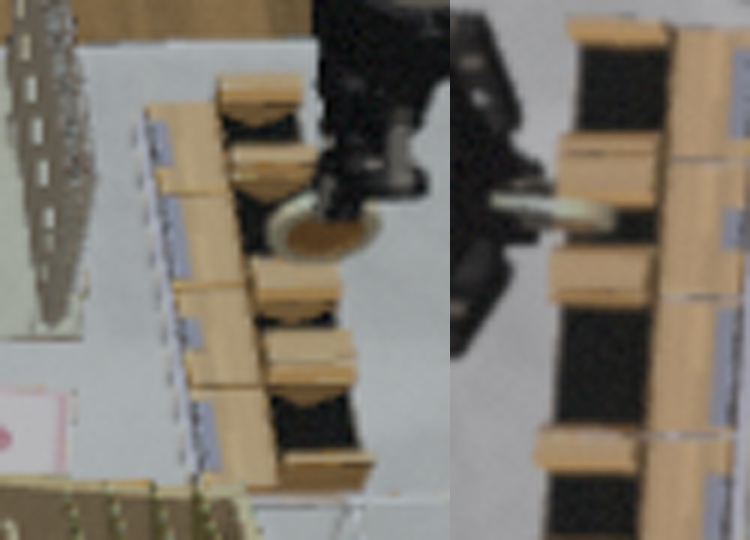

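```bash
python3 - <<'E'
from h import *
np.set_printoptions(precision=4,suppress=True)
for cn in("top","side"):
    c,P,f=cam(cn); x,y,z=np.moveaxis(P,-1,0); v=c["pixels"].astype(int)
    hsv=cv2.cvtColor(c["pixels"],cv2.COLOR_RGB2HSV)
    k=(y>.26)&(y<.35)&(x>.48)&(x<.56)&(z>.055)&(z<.14)&(hsv[...,2]>110)
    print(cn,k.sum(),P[k].min(0),P[k].max(0),np.median(P[k],0)); q=P[k]
    if len(q)>10: print(np.polyfit(q[:,1],q[:,0],1)); print(q[np.argsort(q[:,1])][::max(1,len(q)//12)])
    w=(y>.28)&(y<.33)&(x>.505)&(x<.535)&(z<.04)
print(bot.get_obs()["eef_pos"])
E
```

```text
top 69 [0.5155 0.278  0.0834] [0.5378 0.3171 0.1291] [0.5215 0.2918 0.1203]
[0.0695 0.5005]
[[0.5217 0.278  0.1031]
 [0.5192 0.2801 0.1035]
 [0.5184 0.2819 0.1121]
 [0.5202 0.2847 0.1179]
 [0.5178 0.2867 0.1185]
 [0.5165 0.2886 0.106 ]
 [0.5246 0.2909 0.1213]
 [0.5225 0.2919 0.1182]
 [0.5174 0.2946 0.0961]
 [0.5243 0.2971 0.1236]
 [0.522  0.2999 0.1222]
 [0.5218 0.3016 0.124 ]
 [0.5158 0.306  0.0845]
 [0.5241 0.3111 0.1241]]
side 49 [0.5148 0.2795 0.074 ] [0.5277 0.3303 0.1231] [0.5232 0.3007 0.1044]
[0.0421 0.5099]
[[0.5199 0.2795 0.1074]
 [0.524  0.2835 0.1128]
 [0.5231 0.2858 0.116 ]
 [0.525  0.2878 0.1184]
 [0.5251 0.2896 0.1231]
 [0.5215 0.293  0.1227]
 [0.5251 0.3007 0.0806]
 [0.5207 0.3112 0.074 ]
 [0.5236 0.3157 0.0777]
 [0.5251 0.3216 0.089 ]
 [0.5205 0.3247 0.0778]
 [0.5249 0.3281 0.0977]
 [0.5225 0.3303 0.0898]]
[0.5206 0.3048 0.097 ]
```

```bash
python3 -m jog '[[0,0,2,0],[0,0,4,0],[0,0,5,0],[0,0,5.4,0],[0,0,5.6,0],[0,0,5.6,0],[0,0,5.6,0]]' && python3 -m jog '[[0,0,0,0],[0,0,0,0],[0,0,0,0],[0,0,0,0]]' 0.7 && python3 -m jog '[[0,0,-2,0],[0,0,-5,0],[0,0,-9,0],[0,0,-13,0],[0,0,-17,0],[0,0,-17,0]]'
python3 - <<'E'
from h import *
np.set_printoptions(precision=4,suppress=True)
for cn in("side","top"):
    c,P,f=cam(cn); x,y,z=np.moveaxis(P,-1,0); k=(y>.26)&(y<.35)&(x>.37)&(x<.62)&(z>.045)&(z<.12); q=P[k]
    print(cn,k.sum()); 
    if k.any(): print(q.min(0),q.max(0))
E
```

```text
t: 9.35
eef_pos: [0.5201, 0.3046, 0.0401]
tool_rot: [0.0, 0.705, 0.709, 0.001]
contact_force: [0.2, -0.6, -0.5]
gripper_width: 0.078
grasp_force: 32.0
t: 9.68
eef_pos: [0.5195, 0.3044, 0.0394]
tool_rot: [0.0, 0.705, 0.709, 0.0]
contact_force: [-0.5, 0.9, -0.1]
gripper_width: 0.15
grasp_force: 0.0
t: 10.18
eef_pos: [0.5238, 0.306, 0.2174]
tool_rot: [0.001, 0.706, 0.709, 0.007]
contact_force: [1.7, -0.3, 0.5]
gripper_width: 0.15
grasp_force: 0.0
side 89
[0.5127 0.2794 0.0452] [0.5261 0.3285 0.069 ]
top 67
[0.5137 0.2789 0.0459] [0.522  0.328  0.0702]
```

roll_8 is seated, its top at z about 0.068. Next is roll_19 in the far bay.

```bash
python3 -m jog '[[-40.2,10,0,0],[-40.2,10,0,0],[-40.2,10,0,0],[-40.2,10,0,0],[-40.2,10,0,0],[-40.2,10,0,0],[-40.2,10,0,0],[-40.2,10,0,0],[-40.2,10,0,0],[-40.2,10,0,0],[-40.2,10,0,0],[-40.2,10,3,0],[-40.2,10,6,0],[-40.2,10,9,0],[-40.2,10,11,0],[-40.2,10,11,0],[-40.2,10,11,0],[-40.2,10,11,0]]' 0.36; python3 -c "
from station import bot; o=bot.get_obs(); print(o['eef_pos'],o['q'])"
```

```text
t: 11.78
eef_pos: [0.6216, -0.0974, 0.0997]
tool_rot: [0.0, 0.705, 0.709, 0.0]
contact_force: [0.1, -0.2, -0.1]
gripper_width: 0.323
grasp_force: 0.0
[ 0.62164433 -0.09743955  0.09966922] [-0.35290245  0.58106464  0.57076256  1.79432386 -0.39411523  0.88136586
  0.40288141]
```

```bash
python3 -m jog '[[0,-0.1,2,0],[0,-0.1,4,0],[0,-0.1,5,0],[0,-0.1,5.5,0],[0,-0.1,5.9,0],[0,-0.1,6.3,0],[0,-0.1,6.3,0],[0,-0.1,6.3,0]]' && python3 -m jog '[[0,0,0,0],[0,0,0,0],[0,0,0,0],[0,0,0,0],[0,0,0,0],[0,0,0,0]]' 1 30 && python3 -m jog '[[0,0,-0.5,0],[0,0,-1.5,0],[0,0,-4,0],[0,0,-6,0],[0,0,-6,0],[0,0,-6,0]]'
```

```text
t: 12.45
eef_pos: [0.6207, -0.0974, 0.0367]
tool_rot: [0.0, 0.705, 0.709, 0.0]
contact_force: [-0.3, 0.7, 0.5]
gripper_width: 0.321
grasp_force: 0.0
t: 12.95
eef_pos: [0.6208, -0.0974, 0.0367]
tool_rot: [0.0, 0.705, 0.709, 0.0]
contact_force: [-0.6, -1.3, 6.1]
gripper_width: 0.209
grasp_force: 30.6
t: 13.45
eef_pos: [0.6212, -0.0973, 0.0976]
tool_rot: [0.001, 0.705, 0.709, 0.001]
contact_force: [0.0, 0.2, -0.0]
gripper_width: 0.209
grasp_force: 29.9
```

```bash
python3 -m jog '[[0,0,-4,0],[0,0,-8,0],[0,0,-12,0],[40.2,-21.6,-12,0],[40.2,-21.6,-12,0],[40.2,-21.6,-12,0],[40.2,-21.6,-12,0],[40.2,-21.6,-12,0],[40.2,-21.6,-12,0],[40.2,-21.6,-12,0],[40.2,-21.6,-12,0],[40.2,-21.6,-12,0],[40.2,-21.6,-12,0],[40.2,-21.6,-12,0],[40.2,-21.6,-12,0],[40.2,-21.6,-12,0],[40.2,-21.6,-9,0],[40.2,-21.6,-5,0],[40.2,-21.6,-1,0],[40.2,-21.6,0,0]]' && python3 -m jog '[[0,0,0,0],[0,0,0,0],[0,0,0,0]]'
cat > m.py <<'E'
from h import *
np.set_printoptions(precision=4,suppress=True)
def look(zlo,zhi,x0,x1):
  for cn in("side","top"):
    c,P,f=cam(cn); x,y,z=np.moveaxis(P,-1,0); hsv=cv2.cvtColor(c["pixels"],cv2.COLOR_RGB2HSV)
    k=(y>.265)&(y<.345)&(x>x0)&(x<x1)&(z>zlo)&(z<zhi)&(hsv[...,2]>110)&(hsv[...,0]>20); q=P[k]
    print(cn,k.sum(),*( (q.min(0),q.max(0)) if k.any() else ()))
  print(bot.get_obs()["eef_pos"])
E
python3 -c "
from m import *; look(.06,.14,.36,.45)"
```

```text
t: 15.12
eef_pos: [0.3997, 0.2994, 0.0911]
tool_rot: [0.001, 0.706, 0.708, -0.005]
contact_force: [-1.1, -1.1, -0.3]
gripper_width: 0.206
grasp_force: 29.9
t: 15.37
eef_pos: [0.4039, 0.3041, 0.098]
tool_rot: [0.0, 0.706, 0.708, 0.001]
contact_force: [-0.3, 1.2, -0.2]
gripper_width: 0.204
grasp_force: 29.9
side 71 [0.3951 0.2768 0.0785] [0.4175 0.3281 0.1266]
top 146 [0.3952 0.2775 0.106 ] [0.427  0.3185 0.1397]
[0.4037 0.3046 0.0981]
```

```bash
python3 -m jog '[[0,0,2,0],[0,0,4,0],[0,0,5,0],[0,0,5.5,0],[0,0,5.7,0],[0,0,5.7,0],[0,0,5.7,0]]' && python3 -m jog '[[0,0,0,0],[0,0,0,0],[0,0,0,0],[0,0,0,0]]' 0.4 && python3 -m jog '[[0,0,-2,0],[0,0,-5,0],[0,0,-9,0],[0,0,-13,0],[0,0,-17,0],[0,0,-17,0],[0,0,-17,0]]'
python3 -c "
from m import *; look(.045,.12,.36,.45)"
```

```text
t: 16.05
eef_pos: [0.4031, 0.3055, 0.0407]
tool_rot: [-0.001, 0.705, 0.709, 0.002]
contact_force: [-1.3, 1.0, 4.1]
gripper_width: 0.21
grasp_force: 30.4
t: 16.38
eef_pos: [0.4025, 0.3036, 0.0393]
tool_rot: [0.0, 0.705, 0.709, 0.0]
contact_force: [-0.1, -0.1, 0.0]
gripper_width: 0.303
grasp_force: 0.0
t: 16.97
eef_pos: [0.4035, 0.3047, 0.2114]
tool_rot: [-0.0, 0.705, 0.709, 0.003]
contact_force: [-0.0, -0.5, -0.6]
gripper_width: 0.301
grasp_force: 0.0
side 97 [0.3908 0.2812 0.0457] [0.4156 0.3297 0.0713]
top 148 [0.3931 0.2813 0.0474] [0.4104 0.3265 0.0706]
[0.4017 0.3033 0.2084]
```

```bash
python3 -m jog '[[-40.2,15.4,0,0],[-40.2,15.4,0,0],[-40.2,15.4,0,0],[-40.2,15.4,0,0],[-40.2,15.4,0,0],[-40.2,15.4,0,0],[-40.2,15.4,0,0],[-40.2,15.4,0,0],[-40.2,15.4,0,0],[-40.2,15.4,0,0],[-40.2,15.4,0,0],[-40.2,15.4,0,0],[-40.2,15.4,3,0],[-40.2,15.4,6,0],[-40.2,15.4,9,0],[-40.2,15.4,11,0],[-40.2,15.4,11,0],[-40.2,15.4,11,0],[-40.2,15.4,11,0]]' 0.06; python3 -c "
from station import bot; o=bot.get_obs(); print(o['eef_pos'])"
```

```text
t: 18.65
eef_pos: [0.5585, -0.0972, 0.0996]
tool_rot: [0.0, 0.705, 0.709, -0.0]
contact_force: [-0.4, 0.1, 0.9]
gripper_width: 0.468
grasp_force: 0.0
[ 0.55854616 -0.09718929  0.09960494]
```

```bash
python3 -m jog '[[0,-0.1,2,0],[0,-0.1,4,0],[0,-0.1,5,0],[0,-0.1,5.5,0],[0,-0.1,5.8,0],[0,-0.1,6.1,0],[0,-0.1,6.1,0],[0,-0.1,6.1,0]]' && python3 -m jog '[[0,0,0,0],[0,0,0,0],[0,0,0,0],[0,0,0,0],[0,0,0,0],[0,0,0,0]]' 1 30 && python3 -m jog '[[0,0,-0.5,0],[0,0,-1.5,0],[0,0,-4,0],[0,0,-6,0],[0,0,-6,0],[0,0,-6,0]]'
```

```text
t: 19.32
eef_pos: [0.5578, -0.0977, 0.0387]
tool_rot: [0.0, 0.705, 0.709, 0.0]
contact_force: [-0.2, 0.6, 0.2]
gripper_width: 0.47
grasp_force: 0.0
t: 19.82
eef_pos: [0.5577, -0.0976, 0.0387]
tool_rot: [0.0, 0.705, 0.709, 0.0]
contact_force: [-2.6, 0.3, 6.4]
gripper_width: 0.331
grasp_force: 29.7
t: 20.32
eef_pos: [0.5583, -0.0976, 0.0995]
tool_rot: [0.001, 0.705, 0.709, 0.001]
contact_force: [-0.5, 0.3, -0.4]
gripper_width: 0.328
grasp_force: 29.7
```

```bash
python3 -m jog '[[0,0,-4,0],[0,0,-8,0],[0,0,-12,0],[40.2,2.4,-12,0],[40.2,2.4,-12,0],[40.2,2.4,-12,0],[40.2,2.4,-12,0],[40.2,2.4,-12,0],[40.2,2.4,-12,0],[40.2,2.4,-12,0],[40.2,2.4,-12,0],[40.2,2.4,-12,0],[40.2,2.4,-12,0],[40.2,2.4,-12,0],[40.2,2.4,-12,0],[40.2,2.4,-9,0],[40.2,2.4,-5,0],[40.2,2.4,-1,0],[40.2,2.4,0,0],[40.2,2.4,0,0]]' && python3 -m jog '[[0,0,0,0],[0,0,0,0],[0,0,0,0]]'
python3 -c "
from m import *; look(.075,.14,.54,.62)"
```

```text
t: 21.98
eef_pos: [0.5769, 0.3016, 0.0947]
tool_rot: [-0.001, 0.706, 0.708, -0.004]
contact_force: [-0.4, -0.4, -0.8]
gripper_width: 0.333
grasp_force: 29.9
t: 22.23
eef_pos: [0.5811, 0.3049, 0.1008]
tool_rot: [0.0, 0.706, 0.709, 0.002]
contact_force: [-0.0, -0.4, -0.4]
gripper_width: 0.326
grasp_force: 29.9
side 122 [0.5661 0.2771 0.0774] [0.5994 0.3291 0.1289]
top 209 [0.5656 0.2778 0.0985] [0.5964 0.3238 0.1394]
[0.5805 0.305  0.1001]
```

```bash
python3 -m jog '[[0,0,2,0],[0,0,4,0],[0,0,5,0],[0,0,5.5,0],[0,0,5.8,0],[0,0,5.8,0],[0,0,5.8,0]]' && python3 -m jog '[[0,0,0,0],[0,0,0,0],[0,0,0,0],[0,0,0,0]]' 0.1 && python3 -m jog '[[0,0,-2,0],[0,0,-5,0],[0,0,-9,0],[0,0,-13,0],[0,0,-17,0],[0,0,-17,0],[0,0,-17,0]]'
python3 -c "
from m import *; look(.045,.12,.54,.62)"
```

```text
t: 22.92
eef_pos: [0.5798, 0.3059, 0.0419]
tool_rot: [-0.0, 0.705, 0.709, 0.001]
contact_force: [-2.2, 1.2, 5.1]
gripper_width: 0.327
grasp_force: 30.7
t: 23.25
eef_pos: [0.5796, 0.3045, 0.0403]
tool_rot: [0.0, 0.705, 0.709, 0.0]
contact_force: [0.1, 0.2, 0.1]
gripper_width: 0.449
grasp_force: 0.0
t: 23.83
eef_pos: [0.581, 0.305, 0.2131]
tool_rot: [0.0, 0.705, 0.709, 0.003]
contact_force: [-0.6, -0.8, -1.1]
gripper_width: 0.448
grasp_force: 0.0
side 170 [0.5615 0.2779 0.046 ] [0.5958 0.3288 0.0721]
top 210 [0.5625 0.2788 0.0458] [0.5928 0.3281 0.0716]
[0.5787 0.3045 0.2093]
```

```bash
python3 -m jog '[[-40.2,-14.1,0,0],[-40.2,-14.1,0,0],[-40.2,-14.1,0,0],[-40.2,-14.1,0,0],[-40.2,-14.1,0,0],[-40.2,-14.1,0,0],[-40.2,-14.1,0,0],[-40.2,-14.1,0,0],[-40.2,-14.1,0,0],[-40.2,-14.1,0,0],[-40.2,-14.1,0,0],[-40.2,-14.1,0,0],[-40.2,-14.1,3,0],[-40.2,-14.1,6,0],[-40.2,-14.1,9,0],[-40.2,-14.1,11,0],[-40.2,-14.1,11,0],[-40.2,-14.1,11,0],[-40.2,-14.1,11,0]]' -0.22; python3 -c "
from station import bot; o=bot.get_obs(); print(o['eef_pos'],o['q'])"
```

```text
t: 25.52
eef_pos: [0.4409, -0.0978, 0.1006]
tool_rot: [0.0, 0.705, 0.709, -0.0]
contact_force: [0.7, 0.1, -0.1]
gripper_width: 0.612
grasp_force: 0.0
[ 0.44090553 -0.0978149   0.1005778 ] [-0.54641485  0.33094035  0.75154156  2.21007244 -0.3446251   0.71523548
  0.44759548]
```

```bash
python3 -m jog '[[0,-0.1,2,0],[0,-0.1,4,0],[0,-0.1,5,0],[0,-0.1,5.5,0],[0,-0.1,5.8,0],[0,-0.1,6.1,0],[0,-0.1,6.1,0],[0,-0.1,6.1,0]]' && python3 -m jog '[[0,0,0,0],[0,0,0,0],[0,0,0,0],[0,0,0,0],[0,0,0,0],[0,0,0,0]]' 1 35 && python3 -m jog '[[0,0,-0.5,0],[0,0,-1.5,0],[0,0,-4,0],[0,0,-6,0],[0,0,-6,0],[0,0,-6,0]]'
```

```text
t: 26.18
eef_pos: [0.4398, -0.0982, 0.0396]
tool_rot: [0.0, 0.705, 0.709, 0.0]
contact_force: [-0.1, -0.4, 1.1]
gripper_width: 0.613
grasp_force: 0.0
t: 26.68
eef_pos: [0.4515, -0.099, 0.0435]
tool_rot: [0.008, 0.705, 0.709, 0.007]
contact_force: [14.7, 2.4, 17.6]
gripper_width: 0.003
grasp_force: 14.8
t: 27.18
eef_pos: [0.4392, -0.0979, 0.0998]
tool_rot: [0.0, 0.705, 0.709, 0.001]
contact_force: [-0.8, -0.8, -0.4]
gripper_width: -0.001
grasp_force: 0.0
```

The fingers slipped off roll_41, so I look before trying again.

```bash
python3 -m jog '[[20,0,-10,0],[20,0,-10,0],[20,0,-10,0],[20,0,-10,0],[20,0,-10,0],[20,0,-10,0],[20,0,-10,0]]' -0.3; python3 - <<'E'
from h import *
np.set_printoptions(precision=4,suppress=True)
cs,Ps,f=cam("side"); ct,Pt,f=cam("top")
a=cv2.resize(cs["pixels"][165:260,265:330],None,fx=6,fy=6,interpolation=cv2.INTER_CUBIC)
b=cv2.resize(ct["pixels"][230:325,310:370],None,fx=6,fy=6,interpolation=cv2.INTER_CUBIC); save("s7",np.hstack([a,b]))
for P in(Ps,Pt):
    x,y,z=np.moveaxis(P,-1,0); k=(abs(y+.1)<.05)&(x>.38)&(x<.68)&(z>.044)&(z<.08); Q=P[k]; print(k.sum(),Q.min(0),Q.max(0),np.median(Q,0))
    for a in np.arange(.405,.48,.005):
        j=k&(x>=a)&(x<a+.005); 
        if j.any(): print(a.round(3),j.sum(),P[j].min(0),P[j].max(0))
E
```

```text
t: 27.77
eef_pos: [0.4383, 0.1063, 0.1998]
tool_rot: [-0.0, 0.703, 0.711, 0.001]
contact_force: [-0.2, 0.4, -1.3]
gripper_width: 0.648
grasp_force: 0.0
230 [ 0.4148 -0.1241  0.044 ] [ 0.4621 -0.0739  0.0688] [ 0.4435 -0.0996  0.0574]
0.41 1 [ 0.4148 -0.0819  0.05  ] [ 0.4148 -0.0819  0.05  ]
0.415 11 [ 0.416  -0.1239  0.0443] [ 0.4193 -0.079   0.0617]
0.42 18 [ 0.4203 -0.1238  0.0478] [ 0.4248 -0.0761  0.0669]
0.425 21 [ 0.4251 -0.1239  0.0475] [ 0.4297 -0.0762  0.0653]
0.43 23 [ 0.4301 -0.1238  0.0457] [ 0.435  -0.0762  0.0668]
0.435 29 [ 0.435  -0.124   0.0443] [ 0.44   -0.0764  0.0688]
0.44 23 [ 0.4401 -0.1239  0.0471] [ 0.4449 -0.0764  0.0639]
0.445 21 [ 0.445  -0.1241  0.044 ] [ 0.4499 -0.0765  0.0665]
0.45 25 [ 0.4501 -0.124   0.045 ] [ 0.455  -0.0767  0.0672]
0.455 53 [ 0.455  -0.1208  0.0447] [ 0.4598 -0.0739  0.0654]
0.46 5 [ 0.4601 -0.1115  0.0482] [ 0.4621 -0.1029  0.0622]
347 [ 0.4132 -0.1254  0.0443] [ 0.4571 -0.0759  0.0697] [ 0.4371 -0.1002  0.061 ]
0.41 1 [ 0.4132 -0.118   0.0443] [ 0.4132 -0.118   0.0443]
0.415 22 [ 0.4175 -0.1254  0.0448] [ 0.42   -0.0762  0.0697]
0.42 45 [ 0.42   -0.1254  0.0448] [ 0.425  -0.0761  0.068 ]
0.425 48 [ 0.425  -0.1253  0.0462] [ 0.43   -0.0761  0.0676]
0.43 46 [ 0.43   -0.1253  0.0444] [ 0.435  -0.0761  0.0671]
0.435 42 [ 0.435  -0.1228  0.0461] [ 0.44   -0.076   0.0682]
0.44 41 [ 0.4418 -0.1253  0.0454] [ 0.4448 -0.076   0.0668]
0.445 41 [ 0.4466 -0.1253  0.0446] [ 0.4496 -0.0759  0.0668]
0.45 41 [ 0.4514 -0.1253  0.0446] [ 0.4547 -0.0759  0.0686]
0.455 20 [ 0.4562 -0.1227  0.0471] [ 0.4571 -0.0759  0.0697]
```

View pics/s7.png

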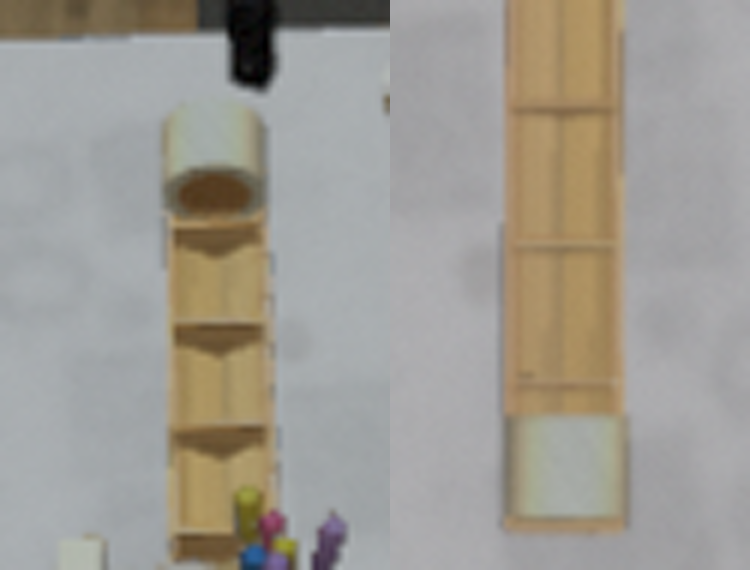

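The side crop shows roll_41 still standing in its bay, face at (215,190), and the top view agrees, with its roll at (565,468). The grip was too shallow, so I go 7–8 mm lower in small steps, watching the force.

```bash
python3 -m jog '[[-20.4,0,0,0],[-20.4,0,0,0],[-20.4,0,0,0],[-20.4,0,0,0],[-20.4,0,0,0],[-20.4,0,0,0],[-20.4,0,4,0],[-20.4,0,8,0],[-20.4,0,12,0],[-20.4,0,15,0],[-20.4,0,15.6,0],[-20.4,0,16.0,0],[-20.4,0,16.3,0],[-20.4,0,16.5,0],[-20.4,0,16.5,0],[-20.4,0,16.5,0]]' -0.22
python3 - <<'E'
from h import *
cs,P,f=cam("side"); o=bot.get_obs(); p=o["eef_pos"]; print(p)
im=cv2.resize(cs["pixels"][150:210,270:330],None,fx=10,fy=10,interpolation=cv2.INTER_CUBIC)
T=np.linalg.inv(cs["pose"])
for w in(p+[.026,0,0],p+[.026,0,.01],p+[.026,0,.02]):
    q=T@[*w,1]; u,v=q[0]/q[2]*f+cs["cx"],q[1]/q[2]*f+cs["cy"]; cv2.circle(im,(int((u+.5-270)*10),int((v+.5-150)*10)),3,(255,0,0),-1)
save("s8",im)
E
```

```text
t: 29.2
eef_pos: [0.4404, -0.1021, 0.0352]
tool_rot: [0.001, 0.705, 0.709, 0.001]
contact_force: [0.0, 0.8, 0.1]
gripper_width: 0.609
grasp_force: 0.0
[ 0.44023866 -0.10195489  0.03511433]
```

View pics/s8.png

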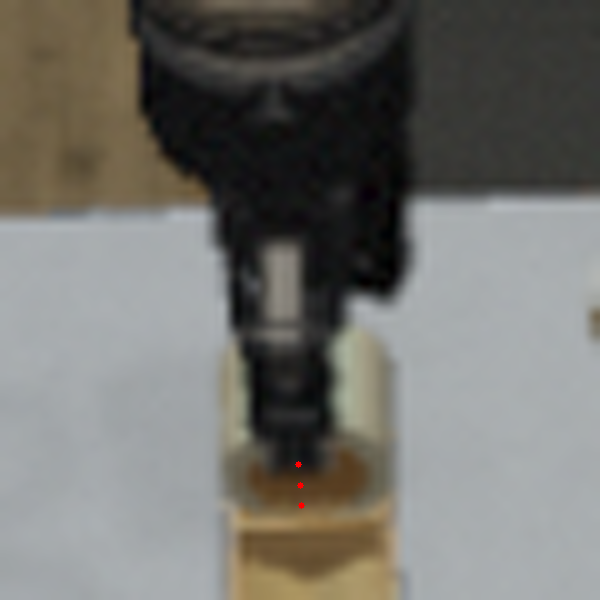

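The far finger's tip is at row about 472, which is 17 mm above the TCP value and clear of the divider by about 13 mm. I can go 7 mm lower.

```bash
python3 -m jog '[[0.3,-0.1,0.2,0],[0.3,-0.1,0.4,0],[0.3,-0.1,0.6,0],[0.3,-0.1,0.7,0],[0.3,-0.1,0.7,0],[0.3,-0.1,0.7,0]]' && python3 -m jog '[[0,0,0,0],[0,0,0,0],[0,0,0,0],[0,0,0,0],[0,0,0,0],[0,0,0,0]]' 1 30 && python3 -m jog '[[0,0,-0.5,0],[0,0,-1.5,0],[0,0,-4,0],[0,0,-7,0],[0,0,-7,0],[0,0,-7,0]]'
```

```text
t: 29.75
eef_pos: [0.4383, -0.0992, 0.027]
tool_rot: [-0.0, 0.705, 0.709, -0.0]
contact_force: [-0.1, 0.2, 0.5]
gripper_width: 0.611
grasp_force: 0.0
t: 30.25
eef_pos: [0.4384, -0.0993, 0.0272]
tool_rot: [0.0, 0.705, 0.709, 0.0]
contact_force: [-1.0, 0.1, 3.3]
gripper_width: 0.472
grasp_force: 30.3
t: 30.75
eef_pos: [0.4396, -0.0989, 0.0987]
tool_rot: [0.001, 0.705, 0.709, 0.002]
contact_force: [-0.2, 1.0, -0.7]
gripper_width: 0.472
grasp_force: 30.7
```

```bash
python3 -m jog '[[0,0,-4,0],[0,0,-8,0],[0,0,-13,0],[40.3,2.5,-13,0],[40.3,2.5,-13,0],[40.3,2.5,-13,0],[40.3,2.5,-13,0],[40.3,2.5,-13,0],[40.3,2.5,-13,0],[40.3,2.5,-13,0],[40.3,2.5,-13,0],[40.3,2.5,-13,0],[40.3,2.5,-13,0],[40.3,2.5,-13,0],[40.3,2.5,-13,0],[40.3,2.5,-9,0],[40.3,2.5,-5,0],[40.3,2.5,-1,0],[40.3,2.5,0,0],[40.3,2.5,0,0]]' && python3 -m jog '[[0,0,0,0],[0,0,0,0],[0,0,0,0]]'
python3 -c "
from m import *; look(.085,.14,.42,.51)"
```

```text
t: 32.42
eef_pos: [0.4593, 0.3009, 0.0946]
tool_rot: [0.0, 0.706, 0.708, -0.004]
contact_force: [0.3, 0.3, -0.3]
gripper_width: 0.471
grasp_force: 31.1
t: 32.67
eef_pos: [0.4629, 0.3047, 0.0994]
tool_rot: [-0.0, 0.706, 0.709, 0.002]
contact_force: [0.1, -0.4, -0.9]
gripper_width: 0.469
grasp_force: 31.2
side 147 [0.4389 0.2772 0.0877] [0.4872 0.3291 0.1399]
top 284 [0.4428 0.278  0.1096] [0.4823 0.3142 0.14  ]
[0.4623 0.3047 0.0989]
```

```bash
python3 -m jog '[[0,0,2,0],[0,0,4,0],[0,0,5.5,0],[0,0,6.2,0],[0,0,6.5,0],[0,0,6.7,0],[0,0,6.7,0],[0,0,6.7,0]]' && python3 -m jog '[[0,0,0,0],[0,0,0,0],[0,0,0,0],[0,0,0,0]]' -0.14 && python3 -m jog '[[0,0,-1,0],[0,0,-3,0],[0,0,-6,0],[0,0,-10,0],[0,0,-14,0],[0,0,-18,0],[0,0,-18,0],[15,-5,-18,0],[15,-5,-18,0],[15,-5,-18,0],[15,-5,-18,0],[15,-5,-18,0]]'
python3 - <<'E'
from m import *
for a,b in((.37,.435),(.435,.495),(.505,.54),(.54,.62)): look(.045,.12,a,b)
cs,P,f=cam("side"); ct,P,f=cam("top")
a=cv2.resize(cs["pixels"][165:250,400:460],None,fx=6,fy=6,interpolation=cv2.INTER_CUBIC)
b=cv2.resize(ct["pixels"][233:340,155:225],None,fx=6,fy=6,interpolation=cv2.INTER_CUBIC)
a=np.pad(a,((0,b.shape[0]-a.shape[0]),(0,0),(0,0)))
im=np.hstack([a,b]); save("s9",cv2.resize(im,(im.shape[1]*590//im.shape[0],590)))
E
```

```text
t: 33.43
eef_pos: [0.462, 0.3048, 0.0311]
tool_rot: [-0.0, 0.705, 0.709, 0.001]
contact_force: [-0.5, 1.4, 0.7]
gripper_width: 0.47
grasp_force: 31.3
t: 33.77
eef_pos: [0.4615, 0.3039, 0.0303]
tool_rot: [0.0, 0.705, 0.709, 0.0]
contact_force: [0.4, -0.8, -0.1]
gripper_width: 0.575
grasp_force: 0.0
t: 34.77
eef_pos: [0.4056, 0.4621, 0.2099]
tool_rot: [-0.001, 0.701, 0.713, 0.001]
contact_force: [-1.3, 0.5, -0.2]
gripper_width: 0.57
grasp_force: 0.0
side 97 [0.3873 0.2798 0.0452] [0.4151 0.3288 0.0698]
top 148 [0.3931 0.2799 0.0457] [0.4105 0.3259 0.0725]
[0.4096 0.4549 0.2102]
side 200 [0.4413 0.2788 0.0454] [0.487  0.3298 0.0716]
top 295 [0.4419 0.2801 0.0465] [0.4832 0.3268 0.0736]
[0.4114 0.4522 0.2105]
side 49 [0.5133 0.2796 0.0456] [0.5246 0.3287 0.0699]
top 57 [0.5138 0.2804 0.0453] [0.521  0.3273 0.07  ]
[0.4117 0.4519 0.2105]
side 163 [0.5619 0.2782 0.045 ] [0.5949 0.3305 0.0736]
top 216 [0.5623 0.2786 0.0455] [0.5926 0.3274 0.0728]
[0.4114 0.4524 0.2105]
```

View pics/s9.png

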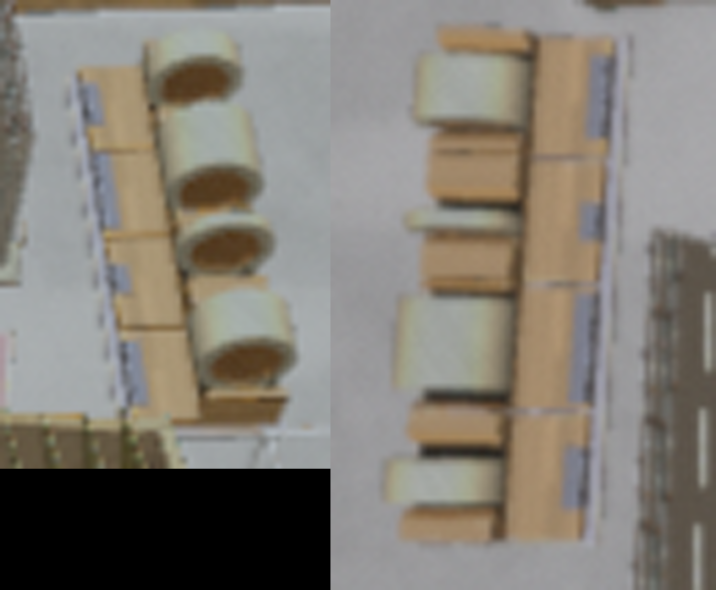

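All four rolls stand upright in their matching bays: in the top view, far to near, roll_30 at (472,90), roll_8 at (462,218), roll_41 at (455,342) and roll_19 at (445,480). I check the crest heights, then hand in.

```bash
python3 - <<'E'
from h import *
c,P,f=cam("top"); x,y,z=np.moveaxis(P,-1,0); h=[]
for a in(.402,.4625,.5174,.5775):
    k=(abs(x-a)<.003)&(abs(y-.3035)<.006)&(z>.03); h.append(np.median(z[k])); 
print(np.round(h,4))
if all(abs(np.array(h)-.067)<.0025): print(bot.hand_in())
E
```

```text
[0.0666 0.0673 0.0654 0.0659]
the job is handed in; nothing more can be done
None
```

All four rolls stand on edge, released and fully down in the dispensers made for their widths (crest heights 65–67 mm against the expected 67 mm), and the job was handed in after about 35 s of robot time, well inside the 122 s limit; the judge's verdict was not shown.

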